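# Hold a round bottle down in the decorating stand's sprung ring

## Robot

A 7-joint arm with a two-finger parallel gripper is mounted at the origin on the work surface. World frame = base frame: x ahead of the robot, y to its left, z up, the work surface at z = 0. Lengths are in m, angles in rad, forces in N, time in s.
With the tool pointing down it reaches from about 0.4 to 0.85 m from the base axis. Payload 10.4 kg.
Tool frame: the origin (TCP) lies midway between the tips of the shut fingers; the grasp point (between the pads) lies 19 mm behind it; z points along the fingers, x is the direction in which the jaws open and shut, and the axes are right-handed (so a half turn about z gives the same grasp; the last joint's range is limited). The gripper opens to 85 mm and grips with 20 to 120 N. Pads are 22 mm wide; open, the fingers measure 114 mm over their backs; the gripper's body (76 mm by 85 mm) begins 54 mm behind the grasp point. The pads swing forward as they close: fully open they stand 13 mm farther back than shut.
Start: joints at [1.18, 0.332, -0.065, 1.46, 0.022, 1.35, -0.088], TCP at [0.225, -0.583, 0.231] pointing down, gripper open.
Joint ranges: [-2.6, 2.6], [-0.5, 2.12], [-1.47, 1.34], [0.16, 2.42], [-1.27, 4.41], [0.06, 2.06], [-2.6, 2.6]. Speed limits (rad/s): [2.22, 2.22, 2.79, 2.79, 3.14, 3.14, 3.14].

## Interface

Orientations are given as a unit quaternion [x, y, z, w].
In Python, from workcell import monitor, eyes, ticket, models gives the robot as it stands.
- The arm moves only by the tool servo_tool, never from a script. Its argument "motion" is a list of rows, each a list of 7 numbers: the opening, from 0 (shut) to 1 (fully open), then the shift along the tool's x, y, z in m, then the turn, a rotation vector about the tool's x, y, z in degrees. In form: [[fingers, tx, ty, tz, rx, ry, rz], ...]. A call has 1 to 20 rows; each row is the pose to reach, as a shift and turn from the pose commanded when the call began, along the tool's axes at that moment; what a row does not reach only later rows make up. A row lasts 1/8 s, in which the tool goes at most 62.5 mm and 10.7 degrees, less where a joint would pass 70% of its speed; a pose out of reach is approached as far as the arm can. A call with a gripper value outside its range is refused whole. The fingers move at their own pace and stop on an object; "grip_force" is the grip in N (left out, the last holds). Time passes only in rows, so rows that repeat a pose let the fingers close. It gives the time, the measured TCP pose, the force and the opening at its end, in the units of the state.
- monitor.get_obs(): the state, without advancing time (a new reading comes with each control period).
- eyes.camera(name): name is "scene" or "top"; returns (picture, depth): 420x560x3 uint8, blue, green, red; 420x560 float32, m along the optical axis (not along the pixel's ray), 0 where there is no reading.
- eyes.camera_info(name): a dict with "intrinsics" (3x3 intrinsics, pixels), "extrinsics" (4x4, takes a point from world to camera coordinates). Camera axes: x right, y down, z forward; pixel columns grow to the right and rows downward; lengths in m; the calibration is good to about 2 mm. A picture is of the moment at which its call begins. camera_info takes no time and is no camera call.
- ticket.hand_in(): hands the job in, once; it reports no verdict.
Trained networks look in the newest picture that a camera, given by its name, has taken for a name from the list of things; names that differ only in an ending like _2 or _b are one class to them, and where a whole thing is asked for, a point or a joint stands for the part that bears it (a point fixed in the world has none). Each returns a list of dicts, best first, with "confidence" (0 to 1); they miss things now and then, are a little off and sometimes report something else, mostly with a low value. They report only what shows in the picture. A call takes as long as a camera call. They do not tell look-alikes from the thing itself.
- models.boxes_of(camera, thing): "point" ([x, y, z] in m, in the coordinates of the camera as it stood for that picture, good to about 4 mm: the middle of the surface that is visible of it).
The state is a dict: "clock": time; "joint_pos": joint angles; "joint_velocities": joint speeds; "tau": joint torques, N m; "position": TCP position; "ee_rot": TCP orientation; "ft_force": force on the tool from outside, world axes, zero at the start; "torque": the same for the moment, N m; "grip_width": opening from 0.0 (shut) to 1.0 (fully open).
Only numpy, scipy, OpenCV 4.12 (cv2) and the standard library are available. Lean on these libraries where they do the work, as an engineer would, in place of code of your own. Each camera call takes 0.05 s, during which the arm holds its last target. There are 200 camera calls.

## Task

Prise up the blue cover of the decorating stand with the blade of the wooden-handled knife, swing the cover wide open so that it stays open, and lay the knife back flat on the bench. Then set the round terracotta bottle upright in the brass sprung ring inside the stand and press it straight down, firmly but without ramming it, until the ring is about at the bottom of its travel; finish while still holding it pressed down there, ready for the decorator to paint its band. Leave the other pots where they are.

Things in the scene. Friction and masses are not known exactly. Their poses are not given: they have to be found in the camera images.
- stand: Low square grey case with a hinged blue cover, 150 x 150 mm, 70 mm high, walls 8 mm, fixed to the bench at a varying place and yaw. Origin: centre of its underside; z up. Its +y side is the front, facing roughly the world's +y (the robot's left), with a notch in the top of the front wall; the cover's hinge runs along the -y side. Inside, on its centre, is the sprung ring.
- notch (a point): Centre of the notch on the outer face of the stand's front wall: an opening 70 mm wide (along the stand's x) and 12 mm high (58 to 70 mm above the bench), bounded above by the underside of the closed cover; this point is 64 mm above the bench. It leads straight into the empty front part of the case (the ring's spring caps come no nearer to the outer face than 24 mm, and lie at most 50 mm above the bench). Axes as the stand.
- cover_hinge (a point): Middle of the cover's hinge line, on the stand's -y side, 70 mm above the bench, 150 mm from the front face. The hinge line runs along the stand's x; axes as the stand.
- cover_edge (a point): Middle of the free front edge of the cover, on its underside, 154 mm from the hinge (it overhangs the front wall by 4 mm). Turns with the cover. The cover is a flat blue plate 150 x 154 x 6 mm, 80 g, without a handle.
- cover (a joint): Angle of the cover: 0 closed (lying level on the case), 1.57 upright, 2.2 fully open, leaning back beyond the stand. A stiff hinge: it stays where it is left; about 1.3 N upward at the front edge lifts it. Wide open means beyond 1.4.
- cradle_top (a point): Centre of the top of the brass ring in the stand (inside diameter 56 mm, outside 74 mm, 8 mm thick), 52 mm above the bench when up. Moves down with the ring. Axes as the stand.
- cradle (a joint): How far the ring is pressed down: 0 up, 0.020 m at its stop. Spring: about 4 N starts it moving and 14 N brings it to the stop (500 N/m).
- knife_grip (a point): Centre of the knife's wooden handle section to grip, near the balance point. Knife, 80 g, lying on the bench: handle 18 x 18 mm square, from 70 mm behind this point to 30 mm ahead of it, then a flat steel blade 20 mm wide, 3 mm thick, lying level when the knife does, at the handle's mid-height (9 mm above the bench), its tip 120 mm ahead of this point. x points to the tip, z up.
- knife_tip (a point): Middle of the end of the knife's blade.
- flask_mid (a point): Centre, half-way up, of the round terracotta bottle: 129 mm tall, 80 mm ball (centre 41 mm above the underside) on a 40 mm wide foot, with a straight neck 26 mm in diameter from 78 to 129 mm above the underside. 180 to 290 g. Seated in the ring, its ball rests on the ring's inner edge and this point is 52 mm above the ring's top. z is the bottle's axis.
- cup: Bystander: grey clay cup, 72 mm wide, 75 mm high. Origin: centre of its underside.
- jar: Bystander: amber glaze jar with white cap, 64 mm wide, 80 mm high. Origin: centre of its underside.
- bowl: Bystander: white bowl, 90 mm wide, 45 mm high. Origin: centre of its underside.
Things that resemble listed ones, but are neither listed nor needed, are in the scene too. Of the things that look like the part that bears knife_grip, the largest one is meant.

How it is judged:
On the way, in this order (a step that is already met when the one before it is completed fails the run):
1. the cover is raised by more than 0.3 rad with the knife's blade bearing on it (value of joint cover above 0.3 rad and contact force between knife and stand above 0.1 N).
2. the cover is open beyond 1.4 rad (value of joint cover above 1.4 rad), for 0.2 s.
3. the knife lies flat on the bench, released, the cover still open (height (world z) of knife_grip below 0.02 m and angle between knife_grip's own x axis and vertical above 1.45 rad and contact force between the fingers and knife below 0.1 N and value of joint cover above 1.4 rad), for 0.2 s.
4. the bottle sits upright in the ring (horizontal distance between flask_mid and cradle_top below 0.01 m and z of flask_mid in the frame of cradle_top between 0.045 and 0.058 m and angle between flask_mid's own z axis and vertical below 0.15 rad), for 0.1 s.
At the end, for the whole second after the job is handed in: Held by the robot, the bottle is upright (0.15 rad) and centred (10 mm) in the ring, pressing it down over 14 of 20 mm with over 7 N, at rest, the robot clear of the stand; the cover is open beyond 1.4 rad; the knife lies flat on the bench, released and at rest (all of step 3 and all of step 4 and value of joint cradle above 0.014 m and contact force between flask and stand above 7 N and linear speed of each of flask, knife below 0.02 m/s and contact force between any of the fingers, the arm and flask above 1 N and contact force between each of the arm, the fingers and stand below 0.5 N); the arm keeps its last pose, push and grip.
It fails at once if the cover is lifted from closed with the gripper instead of the blade (value of joint cover between 0.05 and 0.3 rad and contact force between any of the arm, the fingers and stand above 0.5 N).
It fails at once if the bottle is rammed into the stand (over 50 N) (contact force between flask and stand above 50 N).
It fails at once if the bottle is tipped over (angle between flask_mid's own z axis and vertical above 0.8 rad).
It fails at once if another pot is moved by more than 30 mm (distance of any of cup, jar, bowl from where it was at the start of the episode above 0.03 m).
It also fails if it takes over 70 s, if anything falls off the work surface, if the arm or the gripper's body presses on something with over 40 N, if the wrist force passes 120 N, or if a joint passes its speed limit or range.

## Working session

There is one attempt and no reset: what is moved stays moved. The work goes in short steps, Python scripts to look and compute and a tool call to move; the robot and the scene stay as the last step left them, time stands still between calls to the robot, and variables do not carry over. Pictures are saved under pics/ and viewed, about 8 in all and at most 12, crops included, and the job is handed in when it is done.

Besides the shell and the picture viewer there is one more tool, called as a command line: name --pt "numbers of a row" for each row, then --argument value for the rest. servo_tool: Moves the arm, as the interface text tells. Its arguments: {"type":"object","properties":{"motion":{"type":"array"},"grip_force":{"type":"number"}},"required":["motion"]}

```bash
ls; mkdir -p pics; cat > h.py <<'E'
import numpy as np, cv2
from scipy.spatial.transform import Rotation as R
from workcell import monitor, eyes, ticket, models
def w2c(n):
    i=eyes.camera_info(n); return np.array(i["intrinsics"]),np.array(i["extrinsics"])
def toworld(n,p):
    K,E=w2c(n); return (np.linalg.inv(E)@np.r_[p,1])[:3]
def cloud(n,d):
    K,E=w2c(n); v,u=np.mgrid[:d.shape[0],:d.shape[1]]
    c=np.stack([(u-K[0,2])/K[0,0]*d,(v-K[1,2])/K[1,1]*d,d,np.ones_like(d)],-1)
    return (c@np.linalg.inv(E).T)[...,:3]
def proj(n,p):
    K,E=w2c(n); c=E@np.r_[p,1]; q=K@c[:3]; return q[:2]/q[2]
E
python3 - <<'E'
from h import *
s=monitor.get_obs(); print(s)
for n in("scene","top"):
    im,d=eyes.camera(n); cv2.imwrite(f"pics/{n}0.png",im); np.savez(f"pics/{n}0.npz",im=im,d=d)
    K,E=w2c(n); print(n,np.linalg.inv(E).round(3).tolist(),K[0,0])
    for t in["stand","knife_grip","flask_mid","cup","jar","bowl","cradle_top","knife_tip"]:
        for b in models.boxes_of(n,t):
            w=toworld(n,b["point"]); print(t,round(b["confidence"],2),w.round(3),proj(n,w).round())
E
```

```text
pics
{'clock': 0.0, 'joint_pos': array([ 1.18042765,  0.33285794, -0.06470139,  1.4609539 ,  0.02160604,
        1.34988732, -0.08851865]), 'joint_velocities': array([-0.00127423, -0.00036851, -0.00049718, -0.00176463,  0.00090046,
        0.00216519, -0.00059871]), 'tau': array([-9.37017649e-04, -6.25461173e+01,  4.83697979e-02, -3.91607058e+01,
        1.60633202e-02,  9.91525798e-03,  5.10972342e-06]), 'position': array([ 0.22456723, -0.58285824,  0.23051863]), 'ee_rot': array([ 8.24481178e-01, -5.65888938e-01, -6.01011554e-04, -3.69249933e-04]), 'ft_force': array([-0.39296651,  0.73916249,  0.65764964]), 'torque': array([-0.01486368,  0.00933845,  0.00879994]), 'grip_width': 0.9924393077407245}
scene [[-0.28, 0.555, -0.783, 1.27], [0.96, 0.167, -0.225, 0.222], [0.006, -0.815, -0.579, 0.603], [0.0, 0.0, 0.0, 1.0]] 384.86925093521313
stand 0.76 [ 0.585 -0.158  0.079] [205. 208.]
knife_grip 0.69 [0.289 0.184 0.009] [359. 192.]
knife_grip 0.56 [0.442 0.161 0.014] [343. 219.]
knife_grip 0.54 [0.334 0.348 0.004] [417. 211.]
flask_mid 0.89 [0.654 0.283 0.065] [391. 268.]
cup 0.85 [0.553
[... 265 characters left out ...]
4  0.348 0.005] [417. 212.]
top [[-0.01, -0.987, 0.162, 0.384], [-1.0, 0.01, -0.001, 0.036], [-0.001, -0.162, -0.987, 1.008], [0.0, 0.0, 0.0, 1.0]] 387.8265374916084
stand 0.93 [ 0.538 -0.171  0.078] [362. 211.]
knife_grip 0.85 [0.43  0.132 0.008] [240. 258.]
knife_grip 0.68 [0.294 0.175 0.013] [222. 313.]
flask_mid 0.57 [0.624 0.272 0.074] [181. 179.]
cup 0.97 [0.539 0.352 0.035] [152. 215.]
jar 0.6 [0.639 0.159 0.082] [227. 171.]
bowl 0.6 [0.824 0.008 0.017] [286. 111.]
bowl 0.52 [0.642 0.158 0.08 ] [227. 170.]
bowl 0.4 [0.543 0.351 0.036] [153. 214.]
knife_tip 0.84 [0.34  0.342 0.011] [156. 295.]
knife_tip 0.83 [0.429 0.134 0.009] [239. 258.]
knife_tip 0.67 [0.295 0.179 0.011] [220. 312.]
```

View pics/top0.png

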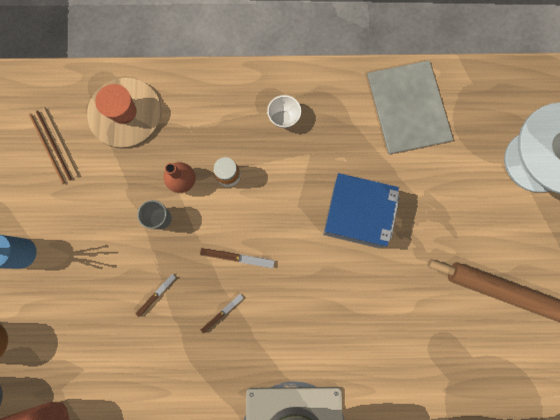

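View pics/scene0.png

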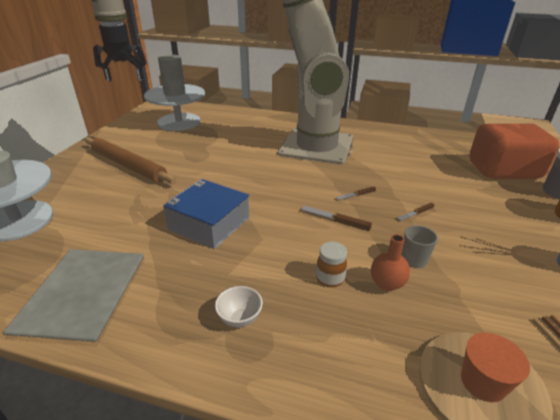

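Both views show the big knife in the middle (top view: handle at 201,250 to 240,258, tip at 274,264). The stand is at (362,211) with its hinges on the right, the bottle at (180,177), the jar at (226,170) and the cup at (153,215).

```bash
python3 - <<'E'
from h import *
for n in("top","scene"):
    z=np.load(f"pics/{n}0.npz"); im,d=z["im"],z["d"]; P=cloud(n,d)
    hsv=cv2.cvtColor(im,cv2.COLOR_BGR2HSV)
    inb=(P[...,2]>0.06)&(P[...,2]<0.095)&(abs(P[...,0]-.55)<.15)&(abs(P[...,1]+.165)<.15)
    q=P[inb]; r=cv2.minAreaRect(q[:,:2].astype(np.float32)*1000); print(n,"stand",r, np.median(q[:,2]),cv2.boxPoints(r).round().tolist())
    # bottle, vertical slices
    b=(abs(P[...,0]-.635)<.07)&(abs(P[...,1]-.277)<.06)&(hsv[...,0]<15)&(hsv[...,1]>140)
    for lo,hi in((.02,.06),(.06,.08),(.085,.125),(.125,.14)):
        q=P[b&(P[...,2]>lo)&(P[...,2]<hi)]; print("fl",lo,len(q),q.mean(0).round(4),q.min(0).round(3),q.max(0).round(3)) if len(q) else 0
    # knife: pixels above bench
    k=(P[...,2]>0.004)&(P[...,2]<.03)&(abs(P[...,0]-.435)<.045)&(P[...,1]<.27)&(P[...,1]>.03)
    q=P[k]; c,(vx,vy)=q[:,:2].mean(0),np.linalg.svd(q[:,:2]-q[:,:2].mean(0),full_matrices=False)[2][0]
    a=np.array([vx,vy]); a*=-np.sign(a[1]); t=(q[:,:2]-c)@a
    print("knife",len(q),"tail",c+a*t.min(),"tip",c+a*t.max(),t.ptp() if hasattr(t,'ptp') else np.ptp(t),"yaw",np.degrees(np.arctan2(a[1],a[0])),"grip",c+a*(t.max()-.12),"maxz",np.percentile(q[:,2],95))
    for t_,xy in(("cup",(.54,.345)),("jar",(.645,.16)),("bowl",(.81,.01))):
        m=(abs(P[...,0]-xy[0])<.06)&(abs(P[...,1]-xy[1])<.055)&(P[...,2]>.03)&(P[...,2]<.12)
        q=P[m];print(t_,q.min(0).round(3),q.max(0).round(3))
s=monitor.get_obs(); print(R.from_quat(s["ee_rot"]).as_matrix().round(3))
E
```

```text
top stand ((542.828369140625, -175.80966186523438), (161.2407684326172, 150.98565673828125), 75.83406829833984) 0.07588199108304089 [[450.0, -236.0], [596.0, -272.0], [636.0, -116.0], [489.0, -79.0]]
fl 0.02 65 [0.6139 0.2782 0.0549] [0.597 0.245 0.044] [0.668 0.32  0.06 ]
fl 0.06 300 [0.627  0.2842 0.0703] [0.6  0.25 0.06] [0.668 0.318 0.08 ]
fl 0.085 19 [0.626  0.281  0.1043] [0.622 0.272 0.085] [0.641 0.289 0.124]
fl 0.125 21 [0.6316 0.2822 0.1289] [0.623 0.273 0.126] [0.645 0.296 0.132]
knife 579 tail [0.45083472 0.2527543 ] tip [0.41276515 0.03469043] 0.22136201086876273 yaw -99.90288894106344 grip [0.4334026  0.15290251] maxz 0.019781868299511608
cup [0.501 0.291 0.03 ] [0.6   0.376 0.078]
jar [0.616 0.132 0.03 ] [0.675 0.193 0.084]
bowl [ 0.767 -0.028  0.03 ] [0.855 0.057 0.049]
scene stand ((543.847900390625, -175.35072326660156), (161.20555114746094, 152.57627868652344), 76.19571685791016) 0.07724299468980222 [[451.0, -235.0], [599.0, -272.0], [637.0, -115.0], [489.0, -79.0]]
fl 0.02 467 [0.6666 0.2844 0.0459] [0.633 0.247 0.02 ] [0.677 0.322 0.06 ]
fl 0.06 491 [0.6536 0.2842 0.0703] [0.623 0.251 0.06 ] [0.673 0.317 0.08 ]
fl 0.085 186 [0.6464 0.284  0.1051] [0.638 0.271 0.085] [0.651 0.296 0.125]
fl 0.125 42 [0.6441 0.283  0.1283] [0.63  0.272 0.125] [0.65  0.295 0.131]
knife 513 tail [0.4579559  0.25066661] tip [0.41351981 0.03784061] 0.21741543587425868 yaw -101.79340252036171 grip [0.43804581 0.15530752] maxz 0.020278559194499144
cup [0.5   0.305 0.03 ] [0.573 0.375 0.078]
jar [0.622 0.132 0.03 ] [0.683 0.195 0.084]
bowl [ 0.768 -0.03   0.03 ] [0.857 0.058 0.048]
[[ 0.36  -0.933  0.   ]
 [-0.933 -0.36  -0.   ]
 [ 0.    -0.    -1.   ]]
```

```bash
cat > knife.py <<'E'
from h import *
def knife(n,im,d,box):
    P=cloud(n,d); x0,x1,y0,y1=box
    m=((P[...,2]>0.005)&(P[...,2]<.035)&(P[...,0]>x0)&(P[...,0]<x1)&(P[...,1]>y0)&(P[...,1]<y1)).astype(np.uint8)
    k,l,st,_=cv2.connectedComponentsWithStats(m); i=1+st[1:,4].argmax()
    q=P[l==i]; r=cv2.minAreaRect(q[:,:2].astype(np.float32)*1000)
    return q,r,st[i]
if __name__=="__main__":
    for n in("top","scene"):
        z=np.load(f"pics/{n}0.npz"); q,r,s=knife(n,z["im"],z["d"],(.38,.48,.02,.28))
        vx,vy,_,_=cv2.fitLine(q[:,:2].astype(np.float32),cv2.DIST_HUBER,0,.01,.01).ravel()
        a=np.array([vx,vy]); a*=-np.sign(a[1]); t=q[:,:2]@a; h=q[q[:,2]>.015]; c=h[:,:2].mean(0)
        th=h[:,:2]@a
        print(n,r,s,np.degrees(np.arctan2(a[1],a[0])),np.percentile(t,[0,2,98,100]).round(4),"handle c",c,np.percentile(th,[0,2,98,100]).round(4))
E
python3 knife.py
```

```text
top ((430.76934814453125, 138.79220581054688), (189.81381225585938, 19.915346145629883), 79.37969970703125) [200 248  74  21 558] -100.5347 [-0.3101 -0.3058 -0.1242 -0.1203] handle c [0.43885173 0.18302949] [-0.3101 -0.3077 -0.2127 -0.2108]
scene ((432.54931640625, 138.49136352539062), (189.18003845214844, 25.047931671142578), 77.95510864257812) [302 205  70  25 490] -103.25919 [-0.3287 -0.3264 -0.1447 -0.1394] handle c [0.4419749  0.18289656] [-0.3287 -0.3265 -0.2297 -0.1768]
```

```bash
cat >> h.py <<'E'
def go(p,yaw=None):
    "shift (tool axes) and rotvec deg from measured pose to world p with tool down, tool-x at yaw deg"
    s=monitor.get_obs(); r=R.from_quat(s["ee_rot"]); t=r.inv().apply(np.array(p)-s["position"])
    y=np.radians(yaw) if yaw is not None else np.arctan2(*r.as_matrix()[1::-1,0])
    c,n=np.cos(y),np.sin(y); T=R.from_matrix([[c,n,0],[n,-c,0],[0,0,-1]])
    print("shift",t.round(4),"rot",np.degrees((r.inv()*T).as_rotvec()).round(2))
E
python3 -c "
from h import *
go([.5,-.25,.23],-68.9); go([.436,.163,.15],-10.8)"
```

```text
shift [-0.212  -0.3767  0.0013] rot [-0.   -0.01 -0.03]
shift [-0.6204 -0.4654  0.0813] rot [ 0.000e+00 -1.000e-02 -5.813e+01]
```

servo_tool --pt "1 -0.05 -0.09 0 0 0 0" --pt "1 -0.1 -0.18 0 0 0 -6" --pt "1 -0.15 -0.27 0 0 0 -12" --pt "1 -0.21 -0.37 0 0 0 -18" --pt "1 -0.26 -0.39 0.01 0 0 -24" --pt "1 -0.32 -0.4 0.02 0 0 -30" --pt "1 -0.38 -0.415 0.03 0 0 -36" --pt "1 -0.44 -0.43 0.04 0 0 -44" --pt "1 -0.5 -0.44 0.05 0 0 -52" --pt "1 -0.56 -0.455 0.07 0 0 -58" --pt "1 -0.62 -0.465 0.08 0 0 -58" --pt "1 -0.62 -0.465 0.08 0 0 -58" --pt "1 -0.62 -0.465 0.08 0 0 -58" --pt "1 -0.62 -0.465 0.08 0 0 -58" --pt "1 -0.62 -0.465 0.08 0 0 -58" --pt "1 -0.62 -0.465 0.08 0 0 -58" --grip_force 110

```text
clock: 2.9
position: [0.4363, 0.1609, 0.1514]
ee_rot: [0.995, -0.096, 0.0, 0.0]
ft_force: [0.5, -0.4, -0.2]
grip_width: 1.001
```

```bash
python3 -c "
from h import *
go([.4356,.1634,.003],-10.8)
im,d=eyes.camera('scene'); np.savez('pics/s1.npz',im=im,d=d)
cv2.imwrite('pics/s1.png',cv2.resize(im[120:280,240:440],None,fx=4,fy=4)[:600])
print(monitor.get_obs()['clock'])"
```

```text
shift [-0.0012 -0.0024  0.1484] rot [ 0.03 -0.02 -0.26]
2.95
```

servo_tool --pt "1 -0.001 -0.002 0.04 0 0 0" --pt "1 -0.001 -0.002 0.09 0 0 0" --pt "1 -0.001 -0.002 0.13 0 0 0" --pt "1 -0.001 -0.002 0.148 0 0 0" --pt "1 -0.001 -0.002 0.148 0 0 0" --pt "1 -0.001 -0.002 0.148 0 0 0" --pt "0.1 -0.001 -0.002 0.148 0 0 0" --pt "0.1 -0.001 -0.002 0.148 0 0 0" --pt "0.1 -0.001 -0.002 0.148 0 0 0" --pt "0.1 -0.001 -0.002 0.148 0 0 0" --pt "0.1 -0.001 -0.002 0.148 0 0 0" --pt "0.1 -0.001 -0.002 0.148 0 0 0" --grip_force 110

```text
clock: 4.45
position: [0.4354, 0.1646, 0.0039]
ee_rot: [0.995, -0.095, 0.0, 0.0]
ft_force: [-2.1, -2.0, 9.5]
grip_width: 0.175
```

servo_tool --pt "0 0 0 -0.03 0 0 0" --pt "0 0 0 -0.09 0 0 0" --pt "0 0 0 -0.15 0 0 0" --pt "0 0 0 -0.15 0 0 0" --pt "0 0 0 -0.15 0 0 0"

```text
clock: 5.08
position: [0.4348, 0.1642, 0.1527]
ee_rot: [0.995, -0.095, -0.0, 0.0]
ft_force: [0.7, -0.6, -1.9]
grip_width: 0.175
```

```bash
python3 -c "
from h import *
im,d=eyes.camera('scene'); P=cloud('scene',d)
cv2.imwrite('pics/s2.png',cv2.resize(im[60:260,220:460],None,fx=3,fy=3))
s=monitor.get_obs();print(s['position'],s['clock'],s['grip_width'])
m=(abs(P[...,0]-.43)<.06)&(P[...,1]>.0)&(P[...,1]<.14)&(P[...,2]>.12)&(P[...,2]<.19)
q=P[m]; 
for y in np.arange(.03,.14,.01):
    a=q[abs(q[:,1]-y)<.005]; print(round(y,3),len(a),a.mean(0).round(4) if len(a) else '')
q=q[q[:,1]<.12]
print(q.min(0)) if len(q) else 0
print(proj('scene',[.4,.05,.15]),proj('scene',[.43,.16,.15]))
"
```

```text
[0.43438186 0.16418734 0.15211304] 5.125 0.17497476251541486
0.03 0 
0.04 2 [0.4166 0.044  0.1594]
0.05 18 [0.4139 0.0504 0.1604]
0.06 20 [0.4159 0.0607 0.1604]
0.07 18 [0.4176 0.0708 0.1604]
0.08 19 [0.4198 0.0802 0.1605]
0.09 19 [0.4219 0.09   0.1603]
0.1 20 [0.4234 0.0998 0.1601]
0.11 20 [0.4251 0.1098 0.1601]
0.12 21 [0.4271 0.1201 0.1603]
0.13 24 [0.4319 0.1307 0.1608]
0.14 19 [0.4356 0.1376 0.1621]
[0.40288306 0.04305812 0.15674701]
[308.12012108 159.25871025] [349.6903017  170.80915283]
```

View pics/s2.png

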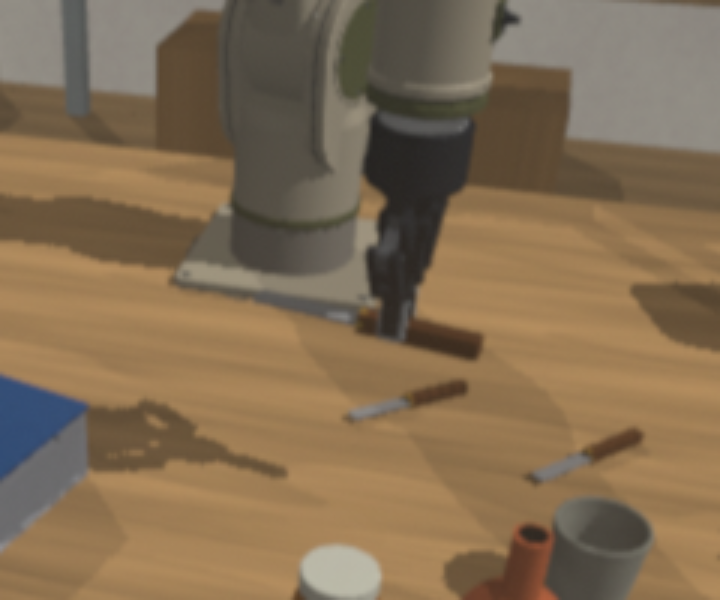

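```bash
python3 -c "
from h import *
go([.5985,.0446,.11],-14.1)"
```

```text
shift [0.1839 0.0862 0.0419] rot [0.06 0.09 3.17]
```

servo_tool --pt "0 0.045 0.02 0.0 0 0 1" --pt "0 0.09 0.043 0.01 0 0 2" --pt "0 0.14 0.065 0.03 0 0 3.2" --pt "0 0.184 0.086 0.042 0 0 3.2" --pt "0 0.184 0.086 0.042 0 0 3.2" --pt "0 0.184 0.086 0.07 0 0 3.2" --pt "0 0.184 0.086 0.095 0 0 3.2" --pt "0 0.184 0.086 0.095 0 0 3.2" --pt "0 0.184 0.086 0.095 0 0 3.2"

```text
clock: 6.25
position: [0.5994, 0.046, 0.0587]
ee_rot: [0.992, -0.123, -0.0, -0.0]
ft_force: [0.4, 0.2, -0.9]
grip_width: 0.175
```

```bash
python3 -c "
from h import *
im,d=eyes.camera('scene'); P=cloud('scene',d)
cv2.imwrite('pics/s3.png',cv2.resize(im[140:290,140:340],None,fx=4,fy=4))
s=monitor.get_obs();print(s['position'],s['ee_rot'],s['clock'],s['ft_force'])
c=np.array([.5436,-.1746]); f=np.array([.243,.970]); x=np.array([.970,-.243])
S=np.stack([(P[...,:2]-c)@x,(P[...,:2]-c)@f,P[...,2]],-1)
m=(abs(S[...,0])<.04)&(S[...,1]>.082)&(S[...,1]<.195)&(S[...,2]>.04)&(S[...,2]<.09)
q=S[m]; 
for y in np.arange(.085,.2,.01):
    a=q[abs(q[:,1]-y)<.005]; print(round(y,3),len(a),np.median(a,0).round(4) if len(a) else '')
print(q[:,1].min())
m=(abs(S[...,0])<.03)&(S[...,1]>.0)&(S[...,1]<.08)&(S[...,2]>.06)&(S[...,2]<.09)
print('cover z',np.median(S[m][:,2]),'front edge',S[(abs(S[...,0])<.03)&(S[...,2]>.068)&(S[...,1]<.1)][:,1].max())
m=(abs(S[...,1])<.05)&(abs(S[...,0])<.1)&(S[...,2]>.072); print('x ext',S[m][:,0].min(),S[m][:,0].max())
go([.5985,.0446,.0572],-14.1)"
```

```text
[0.5998002  0.04584971 0.05915449] [ 9.92444434e-01 -1.22694021e-01  4.50382746e-04 -1.37492674e-04] 6.3 [-1.19960745  0.74274442 -0.69156712]
0.085 0 
0.095 0 
0.105 10 [0.0003 0.1077 0.066 ]
0.115 23 [0.0009 0.1144 0.0664]
0.125 24 [0.0028 0.1248 0.0667]
0.135 26 [0.0012 0.1353 0.0663]
0.145 25 [0.0003 0.146  0.0661]
0.155 23 [0.0011 0.1554 0.0658]
0.165 27 [0.0024 0.1648 0.066 ]
0.175 25 [0.0011 0.1755 0.0664]
0.185 26 [0.001  0.1839 0.066 ]
0.195 6 [0.0071 0.192  0.0663]
0.10596262161893692
cover z 0.07730556681333844 front edge 0.07930698363969658
x ext -0.07677839282575465 0.07681382635565603
shift [-0.001   0.0015  0.002 ] rot [-0.02 -0.05  0.  ]
```

View pics/s3.png

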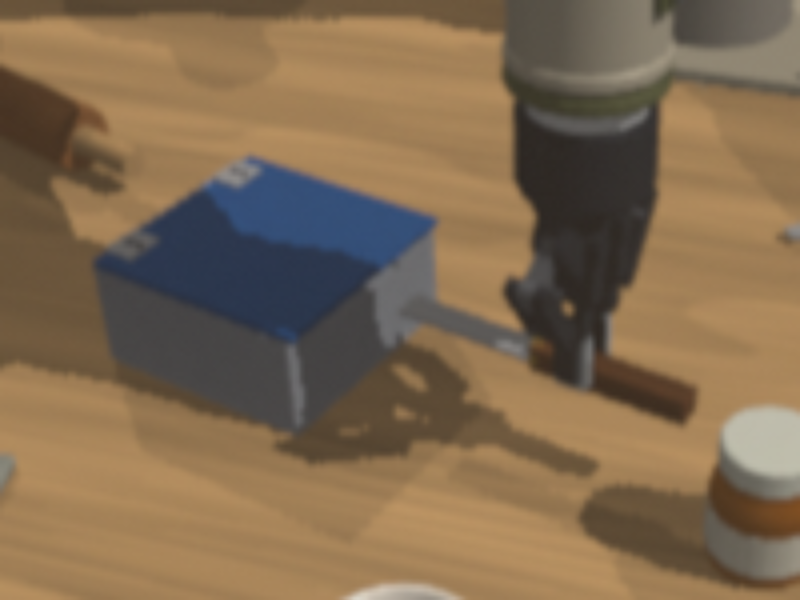

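servo_tool --pt "0 -0.001 0.0 0.0015 0 0 0" --pt "0 -0.001 0.02 0.0015 0 0 0" --pt "0 -0.001 0.04 0.0015 0 0 0" --pt "0 -0.001 0.06 0.0015 0 0 0" --pt "0 -0.001 0.076 0.0015 0 0 0" --pt "0 -0.001 0.076 0.0015 0 0 0" --pt "0 -0.001 0.076 0.0015 0 0 0"

```text
clock: 7.18
position: [0.5801, -0.0274, 0.0569]
ee_rot: [0.992, -0.123, 0.0, -0.0]
ft_force: [0.3, -0.4, -0.3]
grip_width: 0.179
```

```bash
python3 -c "
import numpy as np
for t in np.arange(0.1,2.05,.1): print(round(t,1),(.105-.105*np.cos(t)).round(4),(-.105*np.sin(t)-.004).round(4))
"
```

```text
0.1 0.0005 -0.0145
0.2 0.0021 -0.0249
0.3 0.0047 -0.035
0.4 0.0083 -0.0449
0.5 0.0129 -0.0543
0.6 0.0183 -0.0633
0.7 0.0247 -0.0716
0.8 0.0318 -0.0793
0.9 0.0397 -0.0862
1.0 0.0483 -0.0924
1.1 0.0574 -0.0976
1.2 0.067 -0.1019
1.3 0.0769 -0.1052
1.4 0.0872 -0.1075
1.5 0.0976 -0.1087
1.6 0.1081 -0.109
1.7 0.1185 -0.1081
1.8 0.1289 -0.1063
1.9 0.1389 -0.1034
2.0 0.1487 -0.0995
```

Now I'll lift to about 0.5 rad and check.

servo_tool --pt "0 0 0 -0.009 0 0 0" --pt "0 0 0.001 -0.0145 0 0 0" --pt "0 0 0.002 -0.025 0 0 0" --pt "0 0 0.005 -0.035 0 0 0" --pt "0 0 0.008 -0.045 0 0 0" --pt "0 0 0.013 -0.054 0 0 0" --pt "0 0 0.013 -0.054 0 0 0"

```text
clock: 8.05
position: [0.5772, -0.0417, 0.1117]
ee_rot: [0.992, -0.124, 0.001, 0.0]
ft_force: [0.0, 0.4, -0.9]
grip_width: 0.175
```

```bash
python3 -c "
from h import *
im,d=eyes.camera('scene'); P=cloud('scene',d)
cv2.imwrite('pics/s4.png',cv2.resize(im[120:280,140:340],None,fx=3.5,fy=3.5))
s=monitor.get_obs();print(s['position'],s['clock'],s['ft_force'],s['torque'])
"
```

```text
[ 0.57690376 -0.0414357   0.11111848] 8.1 [ 0.77697979 -1.17221722 -1.26116922] [ 0.03051835 -0.0400894  -0.0167383 ]
```

View pics/s4.png

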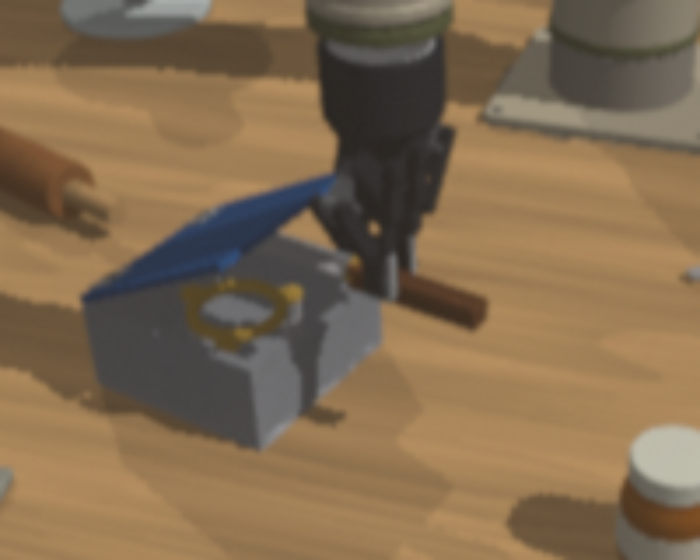

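servo_tool --pt "0 0 0.005 -0.009 0 0 0" --pt "0 0 0.012 -0.0176 0 0 0" --pt "0 0 0.019 -0.025 0 0 0" --pt "0 0 0.027 -0.032 0 0 0" --pt "0 0 0.035 -0.038 0 0 0" --pt "0 0 0.044 -0.044 0 0 0" --pt "0 0 0.054 -0.048 0 0 0" --pt "0 0 0.064 -0.051 0 0 0" --pt "0 0 0.074 -0.053 0 0 0" --pt "0 0 0.085 -0.055 0 0 0" --pt "0 0 0.095 -0.055 0 0 0" --pt "0 0 0.105 -0.054 0 0 0" --pt "0 0 0.116 -0.052 0 0 0" --pt "0 0 0.126 -0.049 0 0 0" --pt "0 0 0.136 -0.046 0 0 0" --pt "0 0 0.136 -0.046 0 0 0"

```text
clock: 10.1
position: [0.5431, -0.1737, 0.1563]
ee_rot: [0.992, -0.124, -0.0, 0.0]
ft_force: [-1.1, 0.2, -1.0]
grip_width: 0.178
```

```bash
python3 -c "
from h import *
im,d=eyes.camera('scene'); P=cloud('scene',d)
cv2.imwrite('pics/s5.png',cv2.resize(im[80:280,120:340],None,fx=3,fy=3))
s=monitor.get_obs();print(s['position'],s['clock'],s['ft_force'],s['torque'])
go([.5985,.0446,.16],-14.1)
"
```

```text
[ 0.54337503 -0.17297086  0.15659414] 10.15 [-0.46257482  0.14029363  0.18739852] [ 0.05572827  0.00902782 -0.02078581]
shift [ 2.000e-04 -2.244e-01 -3.400e-03] rot [ 0.    0.02 -0.06]
```

View pics/s5.png

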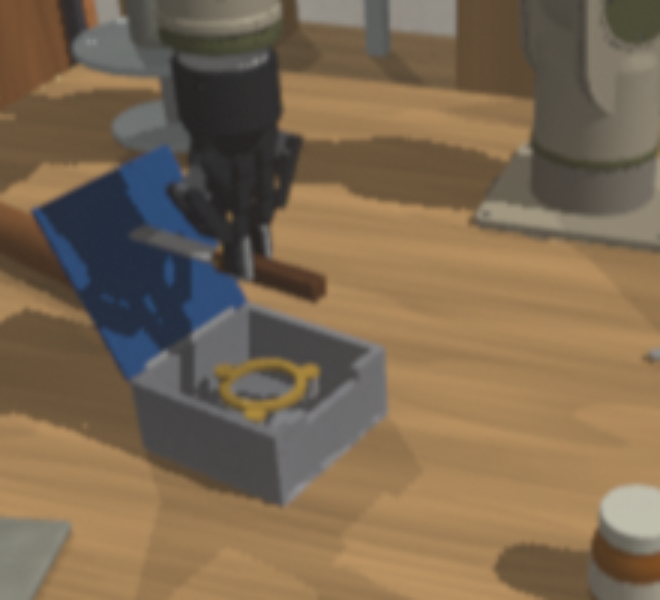

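The cover is open to roughly 2 rad. Next I'll back off and take the knife to its old place.

```bash
python3 -c "
from h import *
go([.435,.164,.156],-10.9)"
```

```text
shift [-0.1875 -0.3002  0.0006] rot [ 0.    0.02 -3.26]
```

servo_tool --pt "0 0 -0.04 0 0 0 0" --pt "0 0 -0.09 0 0 0 0" --pt "0 0 -0.14 0 0 0 0" --pt "0 -0.03 -0.18 0 0 0 -1" --pt "0 -0.08 -0.22 0 0 0 -2" --pt "0 -0.13 -0.26 0 0 0 -3.2" --pt "0 -0.187 -0.3 0 0 0 -3.2" --pt "0 -0.187 -0.3 0.04 0 0 -3.2" --pt "0 -0.187 -0.3 0.09 0 0 -3.2" --pt "0 -0.187 -0.3 0.13 0 0 -3.2" --pt "0 -0.187 -0.3 0.145 0 0 -3.2" --pt "0 -0.187 -0.3 0.149 0 0 -3.2" --pt "0 -0.187 -0.3 0.1515 0 0 -3.2" --pt "0 -0.187 -0.3 0.1515 0 0 -3.2"

```text
clock: 11.9
position: [0.4363, 0.1641, 0.0063]
ee_rot: [0.995, -0.095, 0.001, -0.0]
ft_force: [0.0, -0.3, -1.2]
grip_width: 0.176
```

servo_tool --pt "0 0 0 0.001 0 0 0" --pt "0 0 0 0.002 0 0 0" --pt "0.7 0 0 0.002 0 0 0" --pt "0.7 0 0 0.002 0 0 0" --pt "0.7 0 0 0.002 0 0 0" --pt "0.7 0 0 0.002 0 0 0" --pt "0.7 0 0 -0.03 0 0 0" --pt "0.7 0 0 -0.09 0 0 0" --pt "0.7 0 0 -0.15 0 0 0" --pt "0.7 0 0 -0.19 0 0 0" --pt "0.7 0 0 -0.19 0 0 0"

```text
clock: 13.28
position: [0.437, 0.1645, 0.1981]
ee_rot: [0.995, -0.095, 0.003, -0.0]
ft_force: [0.2, 0.4, -0.6]
grip_width: 0.697
```

```bash
python3 - <<'E'
from knife import *
for n in("top","scene"):
    im,d=eyes.camera(n); np.savez(f"pics/{n}6.npz",im=im,d=d); P=cloud(n,d)
    q,r,s=knife(n,im,d,(.38,.49,.02,.28)); print(n,r,np.percentile(q[:,2],[50,97,100]))
    hsv=cv2.cvtColor(im,cv2.COLOR_BGR2HSV)
    c=np.array([.5436,-.1746]); f=np.array([.243,.970]); x=np.array([.970,-.243])
    S=np.stack([(P[...,:2]-c)@x,(P[...,:2]-c)@f,P[...,2]],-1)
    b=(abs(hsv[...,0].astype(int)-112)<12)&(hsv[...,1]>120)&(abs(S[...,0])<.1)&(S[...,1]<-.06)&(S[...,1]>-.3)&(S[...,2]>.08)
    q=S[b]; print("cover",len(q),q.max(0),q.min(0))
    if len(q)>20: print("angle",np.arctan2(q[:,2]-.07,-(q[:,1]+.075)).mean())
    # ring: brass
    m=(hsv[...,0]>15)&(hsv[...,0]<32)&(hsv[...,1]>130)&(abs(S[...,0])<.06)&(abs(S[...,1])<.06)&(S[...,2]<.06)&(S[...,2]>.044)
    q=S[m]
    if len(q)>10: print("ring",len(q),q.mean(0),q.max(0),q.min(0),cv2.minEnclosingCircle(q[:,:2].astype(np.float32)*1000), np.median(q[:,2]))
    m=(S[...,2]>.064)&(S[...,2]<.078)&(abs(S[...,0])<.1)&(abs(S[...,1])<.1); q=S[m]; print("walls",q.min(0),q.max(0))
go([.637,.2835,.25],None)
print(monitor.get_obs()["clock"])
cv2.imwrite('pics/s6.png',np.vstack([cv2.resize(im[100:240,120:440],None,fx=2,fy=2),cv2.resize(np.load('pics/top6.npz')['im'][150:300,120:440],None,fx=2,fy=2)]))
E
```

```text
top ((423.3795166015625, 105.22076416015625), (122.03137969970703, 19.85624122619629), 79.0116958618164) [0.01080156 0.01934964 0.02100473]
cover 3090 [ 0.07339874 -0.07846712  0.21013169] [-0.07427016 -0.14774727  0.08000401]
angle 1.0944779082785383
ring 288 [-0.00029958  0.00125953  0.0513773 ] [0.04386389 0.03583931 0.05632243] [-0.04310223 -0.04713803  0.04539081] ((-0.1361745297908783, 1.6359765529632568), 48.851531982421875) 0.05139883682954122
walls [-0.07614052 -0.08189715  0.06403939] [0.07492433 0.07515153 0.07799623]
scene ((431.0499267578125, 137.57586669921875), (190.9145050048828, 24.27779769897461), 78.48278045654297) [0.0129904  0.02053074 0.02140085]
cover 2599 [ 0.07585953 -0.07653035  0.20683405] [-0.07396729 -0.14714927  0.08000171]
angle 1.0955845573097245
ring 228 [0.00133788 0.00444848 0.05203065] [0.0438306  0.03711903 0.05591582] [-0.0418795  -0.04837128  0.04699995] ((1.0846819877624512, 0.6635724306106567), 49.09043884277344) 0.05227502755757396
walls [-0.07715688 -0.08448536  0.06400183] [0.07658698 0.07629399 0.07797104]
shift [ 0.1752 -0.1558 -0.055 ] rot [ 0.03 -0.02 -0.  ]
13.375
```

View pics/s6.png

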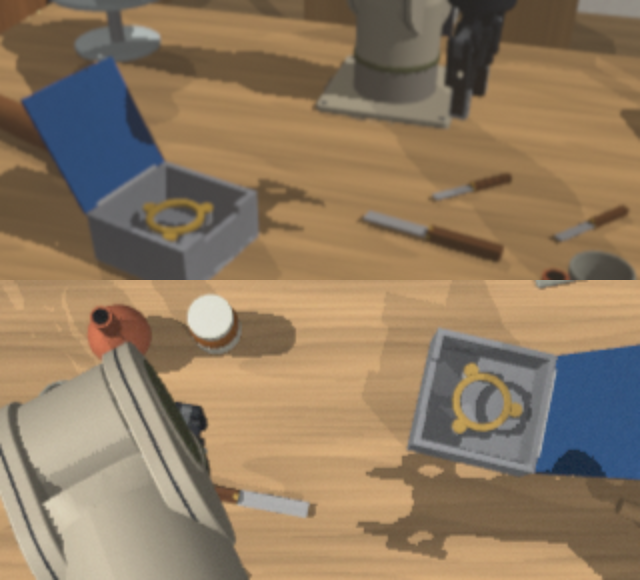

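The cover stands at about 2.05 rad and the knife lies flat where it was before. Next is the bottle.

servo_tool --pt "0.7 0.02 -0.015 -0.03 0 0 0" --pt "0.7 0.06 -0.05 -0.055 0 0 0" --pt "0.7 0.1 -0.09 -0.055 0 0 0" --pt "0.7 0.14 -0.125 -0.055 0 0 0" --pt "0.7 0.175 -0.156 -0.055 0 0 0" --pt "0.7 0.175 -0.156 -0.055 0 0 0" --pt "0.7 0.175 -0.156 -0.055 0 0 0" --pt "0.7 0.175 -0.156 -0.055 0 0 0"

```text
clock: 14.38
position: [0.6363, 0.2834, 0.2505]
ee_rot: [0.995, -0.095, 0.0, 0.0]
ft_force: [-0.1, 0.2, -0.7]
grip_width: 0.704
```

```bash
cat > neck.py <<'E'
from h import *
import sys
def neck(zlo,zhi,cx,cy,n="scene"):
    im,d=eyes.camera(n); P=cloud(n,d); hsv=cv2.cvtColor(im,cv2.COLOR_BGR2HSV)
    m=(abs(P[...,0]-cx)<.06)&(abs(P[...,1]-cy)<.06)&((hsv[...,0]<12)|(hsv[...,0]>172))&(hsv[...,1]>130)&(P[...,2]>zlo)&(P[...,2]<zhi)
    return P[m],im
def sphere(q,r=.04,rim=None):
    from scipy.optimize import least_squares
    s=least_squares(lambda c:np.linalg.norm(q-c,axis=1)-r,q.mean(0)-[.03,0,.02],loss="soft_l1",f_scale=.002); return s.x,np.sqrt(np.mean(s.fun**2))
E
python3 - <<'E'
from neck import *
q,im=neck(.015,.07,.637,.2835); print("ball",sphere(q),len(q))
q,im=neck(.088,.12,.637,.2835); print("neck",q.min(0),q.max(0),len(q))
go([.637,.2835,.09],None); print(monitor.get_obs()["clock"],monitor.get_obs()["position"])
E
```

```text
ball (array([0.63505411, 0.28381538, 0.04160517]), np.float64(0.001028001671444217)) 763
neck [0.63845131 0.27067478 0.08842641] [0.65022042 0.29618761 0.11962662] 160
shift [ 1.00e-04 -4.00e-04  1.61e-01] rot [ 0.02 -0.07 -0.  ]
14.475 [0.63661038 0.28324926 0.25099018]
```

servo_tool --pt "0.7 0 0 0.04 0 0 0" --pt "0.7 0 0 0.09 0 0 0" --pt "0.7 0 0 0.13 0 0 0" --pt "0.7 0 0 0.16 0 0 0" --pt "0.7 0 0 0.16 0 0 0" --pt "0.7 0 0 0.16 0 0 0" --pt "0 0 0 0.16 0 0 0" --pt "0 0 0 0.16 0 0 0" --pt "0 0 0 0.16 0 0 0" --pt "0 0 0 0.16 0 0 0" --pt "0 0 0 0.16 0 0 0" --pt "0 0 0 0.16 0 0 0" --pt "0 0 0 0.13 0 0 0" --pt "0 0 0 0.07 0 0 0" --pt "0 0 0 0.04 0 0 0" --pt "0 0 0 0.04 0 0 0" --pt "0 0 0 0.04 0 0 0" --grip_force 90

```text
clock: 16.6
position: [0.6365, 0.2835, 0.2088]
ee_rot: [0.995, -0.095, -0.001, 0.001]
ft_force: [0.8, 0.3, -2.8]
grip_width: 0.287
```

```bash
python3 - <<'E'
from neck import *
s=monitor.get_obs(); z=s["position"][2]; x,y=s["position"][:2]; print(s["clock"],s["position"],s["grip_width"],s["ft_force"])
q,im=neck(z-.09+.005,z-.09+.065,x,y); c,e=sphere(q,rim=0); print("ball",c,e,len(q),"tcp-ball",s["position"]-c)
t=np.array([.544,-.1738]); p=np.r_[t+(s["position"][:2]-c[:2]),.24]; go(p,-14.1)
E
```

```text
16.6 [0.6364641  0.28354559 0.20877679] 0.2867349845095557 [ 0.78172095  0.2758487  -2.80338394]
ball [0.63470335 0.28292674 0.15874296] 0.0009226091115996285 864 tcp-ball [0.00176075 0.00061884 0.05003383]
shift [-0.0025  0.4655 -0.0308] rot [0.11 0.11 3.18]
```

servo_tool --pt "0 0 0.02 -0.02 0 0 0" --pt "0 0 0.06 -0.03 0 0 0.5" --pt "0 0 0.11 -0.03 0 0 1" --pt "0 0 0.17 -0.03 0 0 1.5" --pt "0 0 0.23 -0.03 0 0 2" --pt "0 0 0.29 -0.03 0 0 3.2" --pt "0 -0.001 0.35 -0.03 0 0 3.2" --pt "0 -0.002 0.4 -0.03 0 0 3.2" --pt "0 -0.0025 0.44 -0.03 0 0 3.2" --pt "0 -0.0025 0.4655 -0.03 0 0 3.2" --pt "0 -0.0025 0.4655 -0.03 0 0 3.2" --pt "0 -0.0025 0.4655 0.0 0 0 3.2" --pt "0 -0.0025 0.4655 0.03 0 0 3.2" --pt "0 -0.0025 0.4655 0.057 0 0 3.2" --pt "0 -0.0025 0.4655 0.057 0 0 3.2" --pt "0 -0.0025 0.4655 0.057 0 0 3.2"

```text
clock: 18.65
position: [0.5467, -0.1721, 0.1541]
ee_rot: [0.992, -0.123, 0.0, -0.0]
ft_force: [0.5, -0.3, -1.1]
grip_width: 0.282
```

```bash
cat > chk.py <<'E'
from neck import *
s=monitor.get_obs(); z=s["position"][2]; x,y=s["position"][:2]; print(s["clock"],s["position"],s["grip_width"],s["ft_force"])
q,im=neck(max(z-.09,.078),z-.09+.065,x,y); c,e=sphere(q,rim=0); print("ball",c,e,len(q))
# ring centre, stand centre from walls
n="top"; im2,d=eyes.camera(n)
go([.544+x-c[0],-.1738+y-c[1],z],-14.1)
cv2.imwrite(f"pics/c{s['clock']}.png",cv2.resize(im[60:270,110:340],None,fx=2.8,fy=2.8))
r=R.from_quat(s["ee_rot"]).as_matrix()[:,2]; print("tilt",np.degrees(np.arccos(-r[2])), f"pics/c{s['clock']}.png")
E
python3 chk.py
```

```text
18.65 [ 0.54665361 -0.17205944  0.15409436] 0.28215148336984847 [ 0.52321327 -0.3449606  -1.13028061]
ball [ 0.54500144 -0.17276014  0.10453501] 0.0012085064702744984 509
shift [-0.001   0.0009  0.0004] rot [ 0.01 -0.1  -0.01]
tilt 0.04129053291055018 pics/c18.65.png
```

Well centred. I'll lower in small steps to first contact, expected at z of about 0.130.

servo_tool --pt "0 -0.001 0.001 0.01 0 0 0" --pt "0 -0.001 0.001 0.018 0 0 0" --pt "0 -0.001 0.001 0.022 0 0 0" --pt "0 -0.001 0.001 0.025 0 0 0" --pt "0 -0.001 0.001 0.028 0 0 0" --pt "0 -0.001 0.001 0.028 0 0 0"

```text
clock: 19.5
position: [0.5449, -0.1735, 0.1254]
ee_rot: [0.992, -0.123, -0.0, 0.0]
ft_force: [-3.8, -1.1, 5.1]
grip_width: 0.282
```

```bash
python3 chk.py
```

```text
19.5 [ 0.5448754  -0.17349575  0.12541692] 0.28155565127239907 [-3.77000371 -1.06566195  5.08988572]
ball [ 0.54342405 -0.17392902  0.07499884] 0.0015079859888716565 310
shift [ 0.0005 -0.0002  0.0001] rot [ 0.02  0.   -0.03]
tilt 0.01964483131789379 pics/c19.5.png
```

servo_tool --pt "0 -0.0015 0.0005 0.002 0 0 0" --pt "0 -0.0015 0.0005 0.004 0 0 0" --pt "0 -0.0015 0.0005 0.006 0 0 0" --pt "0 -0.0015 0.0005 0.008 0 0 0" --pt "0 -0.0015 0.0005 0.01 0 0 0" --pt "0 -0.0015 0.0005 0.01 0 0 0"

```text
clock: 20.35
position: [0.5444, -0.1737, 0.1163]
ee_rot: [0.992, -0.123, 0.001, 0.0]
ft_force: [-2.4, -1.2, 8.9]
grip_width: 0.281
```

```bash
python3 chk.py
```

```text
20.35 [ 0.54439031 -0.17368371  0.11633043] 0.2805903255063746 [-2.35461731 -1.19449665  8.91344029]
ball [ 0.5434503  -0.17391604  0.06601669] 0.001458853069824287 190
shift [ 0.0005 -0.0002  0.0001] rot [ 0.01 -0.15 -0.04]
tilt 0.14147747419384674 pics/c20.35.png
```

servo_tool --pt "0 -0.0005 0.0003 0.001 0 0 0" --pt "0 -0.0005 0.0003 0.002 0 0 0" --pt "0 -0.0005 0.0003 0.003 0 0 0" --pt "0 -0.0005 0.0003 0.0035 0 0 0" --pt "0 -0.0005 0.0003 0.0035 0 0 0" --pt "0 -0.0005 0.0003 0.0035 0 0 0" --pt "0 -0.0005 0.0003 0.0035 0 0 0"

```text
clock: 21.32
position: [0.5443, -0.1738, 0.1133]
ee_rot: [0.992, -0.123, 0.002, 0.0]
ft_force: [-2.3, -0.8, 11.4]
grip_width: 0.282
```

```bash
python3 chk.py
```

```text
21.325 [ 0.54427972 -0.17383094  0.11330907] 0.28218488298694633 [-2.25457327 -0.79077697 11.38313067]
ball [ 0.5443745  -0.17325287  0.06173988] 0.0013465778860975825 162
shift [-0.0002  0.0006 -0.    ] rot [ 0.   -0.2  -0.03]
tilt 0.20113676914004835 pics/c21.325.png
```

View pics/c21.325.png

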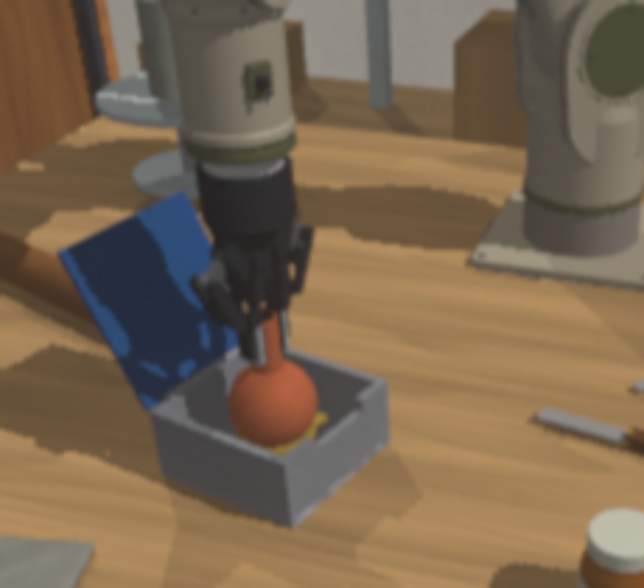

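```bash
python3 - <<'E'
from knife import *
im,d=eyes.camera("top"); q,r,s=knife("top",im,d,(.38,.48,.02,.28)); print(r,np.percentile(q[:,2],[50,97]))
s=monitor.get_obs(); print(s["ft_force"],abs(s["joint_velocities"]).max())
E
```

```text
((429.89105224609375, 138.4894256591797), (189.76339721679688, 19.899150848388672), 79.0213394165039) [0.01360125 0.02023886]
[-1.46402672 -0.38713286 11.04505851] 0.001278431031164308
```

The bottle is upright in the ring, the gripper is clear of the stand and cover, and the knife lies flat. I'm handing it in.

```bash
python3 -c "
from h import *
print(ticket.hand_in())"
```

```text
the job is handed in; nothing more can be done
None
```

The job is done and was handed in at about 21 s of the 70 s. It reports no verdict, so the figures below are my own last checks.

- **Cover:** I put the knife's blade through the notch, prised the cover up and swung it open. After I let go it stayed at about 2.05 rad.
- **Knife:** It lies flat and released on the bench, about 1 mm from where it started.
- **Bottle:** It is upright in the brass ring, with tool tilt about 0.2° and its centre within about 1 mm of the ring's. It is still held and pressed down.
- **Press:** The upward force on the tool is about 11 N, so with the bottle's weight the ring carries about 13–14 N. The arm was at rest.
- **Other pots:** I kept well clear of the cup, jar and bowl, but did not measure them again at the end.

**Disagreement:** The tool's height puts the ring's travel at about 17 mm, while the force and the camera suggest up to 19 mm. All are above the 14 mm needed. A small sideways force of 1.5–2.5 N was left at the ring.

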